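# Pump up the specimen-embedding pressure pot

## Task

Pressurise the embedding pot, using only the fingertips and picking nothing up: push the yellow vent lever round to its closed stop, then press the black plunger knob down and let it spring back, stroke after stroke, until the red indicator pin on the lid has popped fully out. Finish with the vent shut and the plunger back up. Do not touch the pin, and leave the unit and everything around it standing where it is.

Things in the scene. Friction and masses are not known exactly. Their poses are not given: they have to be found in the camera images.
- unit: Pressure-embedding unit standing loose on its four rubber feet, 4.5 kg: grey base plate 160 x 310 mm, 22 mm high over the bench, carrying a hand pump (aluminium barrel 46 mm across, top of its black cap 150 mm up) and a steel pot with a blue band (152 mm across its clamp ring, lid top 133 mm up). Origin: centre of the underside, on the bench. Long side along its own y: pump axis at (0, -95) mm, pot axis at (0, +60) mm; own z is up.
- knob_top (a point): Centre of the flat top of the plunger's round black knob, 56 mm across (52 mm at its flat top), 20 mm thick, with a red dot 24 mm across on top. The plunger moves straight down along the unit's z. With the plunger up this point is 215 mm above the bench, at (0, -95) mm in the unit's frame; nothing else on the unit is higher.
- plunger (a joint): Plunger travel in m: 0 = up (where its spring returns it when let go, within about half a second), 0.040 = down on its stop. It takes about 6 N to start and 10 to 17 N near the bottom. Only full strokes (35 mm or more, then back up) pump well: a 25 mm stroke delivers about a third, a 15 mm one nothing. With the vent shut it takes 4 to 6 full strokes, depending on the pressure left in the pot.
- vent_axis (a point): On the turning axis (vertical) of the vent lever, level with the lever's top, 180 mm above the bench; at (0, +105) mm in the unit's frame, on the lid. Under the lever: brass valve body 22 x 26 mm, its top 164 mm up, and a short nozzle 11 mm across along the unit's +y that ends 25 mm from the axis, its top 161 mm up.
- vent_tip (a point): Outer end of the yellow vent lever, on its top face, 67 mm from the axis. The lever's sleeve is 13 mm wide and 10 mm thick (170 to 180 mm above the bench) and runs from 20 to 67 mm from the axis, with clear space of at least 35 mm under it beyond the valve body and nozzle.
- vent (a joint): Vent lever angle in rad: 0 = open, lever pointing along the unit's +y (away from the pump); it turns anticlockwise seen from above to 1.571 = closed, against a stop, lever pointing along the unit's -x. It starts open at 0 to 0.5 and stays where it is left (friction, about 2 N at 45 mm). Below about 1.1 the pot holds no pressure at all, and at 1.4 it still leaks: push it right to the stop.
- pin_top (a point): Centre of the top of the red indicator pin, 13 mm across, in a brass bush 26 mm across on the lid, at (+38, +35) mm in the unit's frame. Pushed in, it stands 1 mm proud of the bush, 144 mm above the bench; fully out about 161 mm, with the 6 mm high green band under its red 11 mm head showing.
- pin (a joint): Height of the indicator pin in m: 0 = in, 0.017 = fully out (a full last stroke brings it there; further strokes do no more). It stays in during the first strokes, pops up over the last one to three, and stays up between strokes. Count it as fully out above 0.0145.
- mount_cup: Bystander: clear mould cup with an amber resin mount, 44 mm across, 30 mm high, close to the unit's -x side. Origin: centre of its underside.
- dish: Bystander: clear lidded dish, 94 mm across, 15 mm high, close to the unit's +x side. Origin: centre of its underside.
- ring_lifter: Bystander: steel ring on a flat strip handle, 126 mm long, 13 mm high, close to the unit's +x side. Origin: on the strip, at the bench, 42 mm from the ring's centre.
- resin: Bystander: amber resin bottle, 72 mm across, 160 mm high. Origin: centre of its underside.
- hardener: Bystander: white hardener bottle with a red cap, 48 mm across, 110 mm high. Origin: centre of its underside.
- mix_cup: Bystander: white mixing cup, 68 mm across the rim, 75 mm high. Origin: centre of its underside.
- mount_puck: Bystander: black specimen mount, 31 mm across, 20 mm high. Origin: centre of its underside.
- air_hub (a joint): debug value of a joint, in its own units
- air_pawl (a joint): debug value of a joint, in its own units
- air_seat (a joint): debug value of a joint, in its own units
- air_arm (a joint): debug value of a joint, in its own units

How it is judged (in metres and radians):
On the way, in this order (a step that is already met when the one before it is completed fails the run):
1. the vent lever is at its closed stop (value of joint vent above 1.45 rad), for 0.2 s.
2. the pin has been pumped fully out (value of joint pin above 0.0145 m), for 0.2 s.
At the end, for the whole second after the job is handed in: The vent lever is within 0.12 rad of its closed stop, the pin is out by more than 14.5 of its 17 mm, the plunger is back up to within 5 mm, and the unit and the seven bystanders stand within 30 mm of where they began (value of joint vent above 1.45 rad and value of joint pin above 0.0145 m and value of joint plunger below 0.005 m and angle between unit's own z axis and vertical below 0.05 rad and distance of each of unit, mount_cup, dish, ring_lifter, resin, hardener, mix_cup, mount_puck from where it was at the start of the episode below 0.03 m); the robot touches nothing.
It fails at once if the indicator pin is touched by the robot (contact force between any of the fingers, the arm and pin above 1 N).
It fails at once if the unit is lifted, tipped or shoved away (more than 12 mm up, 0.1 rad or 30 mm) (height (world z) of unit above 0.012 m or angle between unit's own z axis and vertical above 0.1 rad or distance of unit from where it was at the start of the episode above 0.03 m).
It fails at once if a bystander is picked up or knocked away (moved more than 30 mm) (distance of any of mount_cup, dish, ring_lifter, resin, hardener, mix_cup, mount_puck from where it was at the start of the episode above 0.03 m).
It also fails if it takes over 72 s, if anything falls off the work surface, if the arm or the gripper's body presses on something with over 40 N, if the wrist force passes 120 N, or if a joint passes its speed limit or range.

## Robot

A 7-joint arm with a two-finger parallel gripper is mounted at the origin on the work surface. World frame = base frame: x ahead of the robot, y to its left, z up, the work surface at z = 0. Lengths are in mm, angles in rad, forces in N, time in s.
With the tool pointing down it reaches from about 425 to 950 mm from the base axis. Payload 4.7 kg.
Tool frame: the origin (TCP) lies on the centre line of the jaws, within the pads' length; the fingertips stand 17 mm ahead of it and the grasp point (between the pads) lies 2 mm behind it; z points along the fingers, y is the line along which they close (so a half turn about z gives the same grasp; the last joint's range is limited). The gripper opens to 85 mm and grips with 20 to 120 N. Pads are 22 mm wide; open, the fingers measure 114 mm over their backs; the gripper's body (76 mm by 85 mm) begins 54 mm behind the grasp point. The pads swing forward as they close: fully open they stand 13 mm farther back than shut.
Start: joints at [-1.329, 0.469, -0.049, 1.532, 0.024, 1.141, -0.082], TCP at [180.522, 650.429, 248.335] pointing down, gripper open.
Joint ranges: [-2.59, 2.59], [-0.33, 1.99], [-1.39, 1.29], [0.1, 2.45], [-1.04, 4.18], [0.21, 1.99], [-2.66, 2.66]. Speed limits (rad/s): [2.57, 2.57, 3.14, 3.14, 3.14, 3.14, 3.14].

## Interface

Orientations are given as a unit quaternion [w, x, y, z].
In Python, from cell import arm gives the robot as it stands.
- The arm moves only by the shell command python3 -m creep 'ROWS' [OPENING] [FORCE]. ROWS is JSON, a list of rows, each a list of 4 numbers: the shift along the tool's x, y, z in m, then the turn about the tool's z in degrees. In form: [[x, y, z, yaw], ...]. A call has 1 to 20 rows; each row is the pose to reach, as a shift and turn from the pose commanded when the call began, along the tool's axes at that moment; what a row does not reach only later rows make up. A row lasts 1/12 s, in which the tool goes at most 41.7 mm and 7.16 degrees, less where a joint would pass 70% of its speed; a pose out of reach is approached as far as the arm can. A call with a gripper value outside its range is refused whole. OPENING is the finger opening in m, from 0 to 0.0854, set as the call begins (- or left out, the last holds). The fingers move at their own pace and stop on an object; FORCE is the grip in N (left out, the last holds). Time passes only in rows, so rows that repeat a pose let the fingers close. It gives the time, the measured TCP pose, the force, the opening and the grip force at its end, in the units of the state.
- arm.get_state(): the state, without advancing time (a new reading comes with each control period).
- arm.get_image(name): name is "scene" or "side" or "wrist"; returns the picture (480x640x3 uint8, blue, green, red); there is no depth.
- arm.calibration(name): a dict with "fovy" (degrees; the focal length in pixels is half the picture's height over the tangent of half this angle, whatever the lens; pixels are square), "cx", "cy" (the principal point, pixels), "origin" and "attitude" of the camera in the world. Camera axes: x right, y down, z forward; pixel columns grow to the right and rows downward; lengths in mm; the calibration is good to about 2 mm. A picture is of the moment at which its call begins: read the wrist's pose just before it. calibration takes no time and is no camera call; for the wrist camera it gives the pose at the moment of the call.
- arm.close_job(): hands the job in; it is judged then, once.
The state is a dict: "t": time; "q": joint angles; "joint_vel": joint speeds; "effort": joint torques, N m; "ee_pos": TCP position; "ee_rot": TCP orientation; "wrist_force": force on the tool from outside, world axes, zero at the start; "torque": the same for the moment, N m; "gripper_width": finger opening in mm; "gripper_force": force on a finger pad.
Only numpy, scipy, OpenCV 4.12 (cv2) and the standard library are available. Lean on these libraries where they do the work, as an engineer would, in place of code of your own. Each camera call takes 0.05 s, during which the arm holds its last target. There are 200 camera calls.

## Working session

There is one attempt and no reset: what is moved stays moved. The work goes in short steps, Python scripts to look and compute and a shell command to move; the robot and the scene stay as the last step left them, time stands still between calls to the robot, and variables do not carry over. Pictures are saved under pics/ and viewed, at most 10 in all, crops included, and the job is handed in when it is done.

```bash
mkdir -p pics; ls; python3 - <<'E'
from cell import arm
import cv2,numpy as np
s=arm.get_state();print(s)
for n in("scene","side","wrist"):
    c=arm.calibration(n);print(n,c)
    im=arm.get_image(n);cv2.imwrite(f"pics/{n}0.png",im)
E
```

```text
pics
{'t': 0.0, 'q': array([-1.32886749,  0.46945016, -0.04862466,  1.533719  ,  0.02407281,
        1.14099074, -0.08229882]), 'joint_vel': array([-0.00172684, -0.00066663, -0.00215025, -0.0019315 , -0.00123238,
        0.00158019,  0.00052846]), 'effort': array([ 1.71316660e-03, -5.10308969e+01, -4.66988096e-02, -2.37716621e+01,
        1.04463336e-02,  7.39235751e-03, -6.16774386e-06]), 'ee_pos': array([180.39733891, 649.86310189, 247.24497874]), 'ee_rot': array([-1.16247123e-04,  1.34976844e-01,  9.90848257e-01, -9.84636621e-04]), 'wrist_force': array([ 0.29687677, -0.46907935, -0.12514099]), 'torque': array([-0.04982447,  0.02245058, -0.03777984]), 'gripper_force': 0.0, 'gripper_width': 86.04622937452832}
scene {'fovy': 50.475542226024174, 'cx': 316.60202848813174, 'cy': 236.36360217368693, 'origin': array([1270.28604125, -742.96172723,  804.46310954]), 'attitude': array([-0.4393502 ,  0.81630689,  0.3277849 , -0.18213048])}
side {'fovy': 44.51446164055604, 'cx': 313.286023522279, 'cy': 241.401376525198, 'origin': array([-283.98698601, -810.60154213, 1063.75191998]), 'attitude': array([-0.39292671,  0.83050935, -0.35196576,  0.17883768])}
wrist {'fovy': 65.09188566195932, 'cx': 324.0070346930875, 'cy': 244.0982741137593, 'origin': array([101.14193925, 671.99183053, 372.09527481]), 'attitude': array([0.12965212, 0.78577555, 0.59679701, 0.09787975])}
```

View pics/scene0.png

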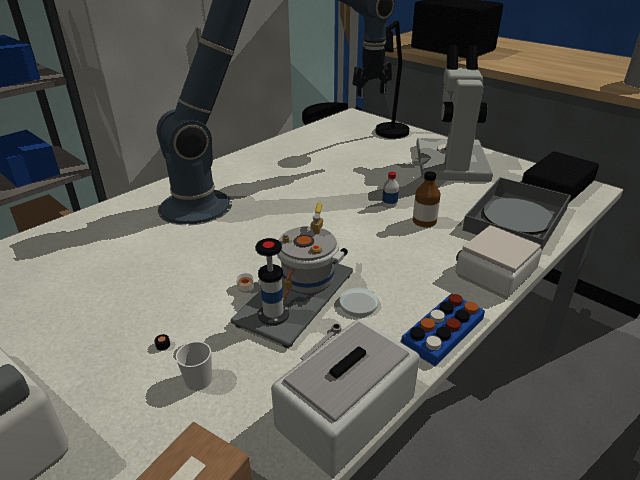

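View pics/side0.png

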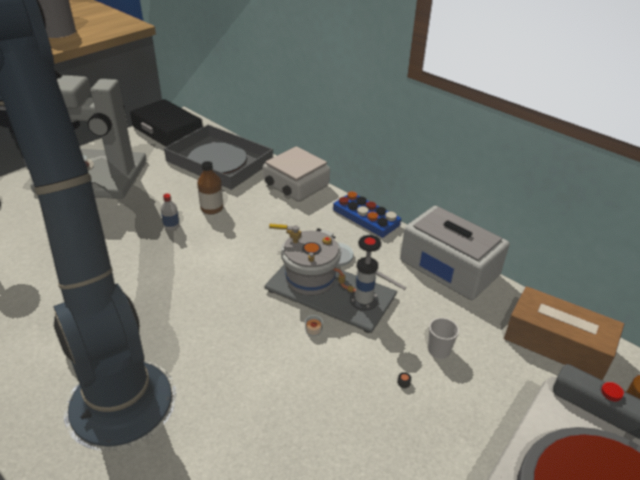

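The scene view shows the knob dot near (268,244) and the yellow lever near (319,208). The side view has the dot near (370,242) and the lever near (278,226).

```bash
cat > h.py <<'E'
import cv2,numpy as np
from scipy.spatial.transform import Rotation as R
def cast(c,uv,z):
    f=240/np.tan(np.radians(c["fovy"])/2);w,x,y,k=c["attitude"]
    d=R.from_quat([x,y,k,w]).apply([(uv[0]-c["cx"])/f,(uv[1]-c["cy"])/f,1]);o=np.array(c["origin"])
    return o+d*(z-o[2])/d[2]
def mask(im,lo,hi,roi):
    u0,v0,u1,v1=roi;h=cv2.cvtColor(im,cv2.COLOR_BGR2HSV)
    m=cv2.inRange(h,lo,hi)
    if lo[0]==0:m|=cv2.inRange(h,(174,)+lo[1:],(180,)+hi[1:])
    k=np.zeros_like(m);k[v0:v1,u0:u1]=m[v0:v1,u0:u1]
    return np.argwhere(k)[:,::-1]
RED=((0,150,90),(6,255,255));YEL=((18,120,90),(32,255,255))
E
python3 - <<'E'
from cell import arm
from h import *
np.set_printoptions(precision=1,suppress=True)
for n,rk,ry in(("scene",(250,232,290,256),(308,198,330,216)),("side",(355,232,385,252),(262,218,292,234))):
    c=arm.calibration(n);im=cv2.imread(f"pics/{n}0.png")
    p=mask(im,*RED,rk);q=mask(im,*YEL,ry)
    print(n,len(p),p.mean(0),"knob",cast(c,p.mean(0),215))
    m=q.mean(0);_,_,vt=np.linalg.svd(q-m);a=(q-m)@vt[0]
    print(len(q),m,"lever",cast(c,m,175),[cast(c,m+vt[0]*s,177) for s in(a.min(),a.max())])
E
```

```text
scene 60 [267.8 244.1] knob [ 587.  -189.6  215. ]
50 [318.3 207.2] lever [509.   41.9 175. ] [array([497.8,  58.2, 177. ]), array([524. ,  22.1, 177. ])]
side 66 [369.5 240.7] knob [ 586.3 -188.3  215. ]
68 [279.2 226.6] lever [511.4  36.3 175. ] [array([500.7,  58.2, 177. ]), array([521.7,   2.2, 177. ])]
```

```bash
python3 - <<'E'
from cell import arm
from h import *
c=arm.calibration("scene")
for n,p in dict(lamp=(393,130),mic=(450,175),resin=(426,222),hard=(391,203),base=(193,205)).items():print(n,cast(c,p,0).round())
c=arm.calibration("wrist");w,x,y,z=c["attitude"];print(R.from_quat([x,y,z,w]).as_matrix()[:,2])
E
```

```text
lamp [ 75. 946.   0.]
mic [478. 740.   0.]
resin [595. 417.   0.]
hard [448. 438.   0.]
base [-5. -4.  0.]
[ 0.30863029 -0.08667406 -0.94722487]
```

View pics/wrist0.png

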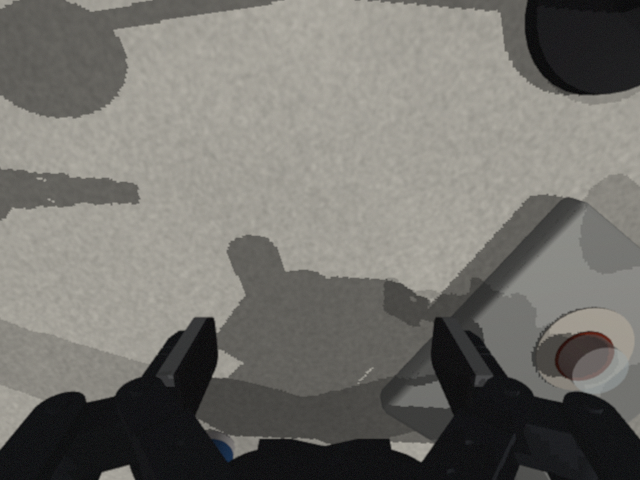

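The wrist view shows only bench and the microscope base at right, so I go clear of it first, then over to the lever.

```bash
python3 -m creep '[[-0.04,-0.145,-0.02,0],[-0.04,-0.145,-0.02,0],[-0.04,-0.145,-0.02,0],[-0.04,-0.145,-0.02,0],[-0.5,-0.47,-0.015,0],[-0.5,-0.47,-0.015,0],[-0.5,-0.47,-0.015,0],[-0.5,-0.47,-0.015,0],[-0.5,-0.47,-0.015,0],[-0.5,-0.47,-0.015,0],[-0.5,-0.47,-0.015,0],[-0.5,-0.47,-0.015,0],[-0.5,-0.47,-0.015,0],[-0.5,-0.47,-0.015,0],[-0.5,-0.47,-0.015,0],[-0.5,-0.47,-0.015,0],[-0.5,-0.47,-0.015,0],[-0.5,-0.47,-0.015,0],[-0.5,-0.47,-0.015,0],[-0.5,-0.47,-0.015,0]]' 0 20
python3 - <<'E'
from cell import arm
from h import *
s=arm.get_state();print(s['t'],s['ee_pos'],s['ee_rot'])
c=arm.calibration("wrist");im=arm.get_image("wrist");cv2.imwrite("pics/w1.png",im);import pickle;pickle.dump(c,open("w1.pkl","wb"))
print(c["origin"])
E
```

```text
t: 1.82
ee_pos: [536.7, 62.7, 262.8]
ee_rot: [-0.0, 0.136, 0.991, -0.0]
wrist_force: [-0.5, 0.4, -0.1]
gripper_width: -0.3
gripper_force: 0.0
1.8167 [536.71839453  62.66162891 262.80826669] [-4.76258014e-04  1.36471579e-01  9.90643845e-01 -2.33626482e-04]
[457.58301862  84.78638884 387.64517128]
```

View pics/w1.png

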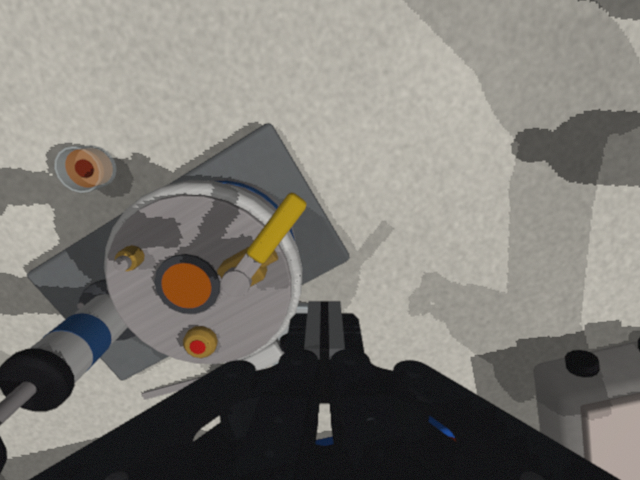

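The wrist view shows the lever from (255,260) to (300,200), the pin at (198,347), base plate corners at (269,124), (349,257) and (28,270), and the closed fingers near (325,320), clear of the lever on its clockwise side.

```bash
python3 - <<'E'
from h import *
import pickle
np.set_printoptions(precision=1,suppress=True)
c=pickle.load(open("w1.pkl","rb"));im=cv2.imread("pics/w1.png")
q=mask(im,(22,150,90),(32,255,255),(240,185,312,270))
r=cv2.minAreaRect(q.astype(np.float32));b=cv2.boxPoints(r)
print(len(q),r);B=np.array([cast(c,p,180)[:2] for p in b]);print("box",B)
print("sides",np.linalg.norm(np.roll(B,1,0)-B,axis=1),"centre",cast(c,r[0],178))
K=[cast(c,p,22)[:2] for p in((269,124),(349,257),(28,270),(122,380))];print("corners",np.array(K))
e=(K[0]-K[2]);e2=K[1]-K[3];print(np.linalg.norm(e),np.linalg.norm(e2),np.linalg.norm(K[0]-K[1]),np.degrees(np.arctan2(e[1],e[0])),np.degrees(np.arctan2(e2[1],e2[0])))
for nm,p in dict(pin=(198,347)).items():print(nm,cast(c,p,144))
y=e/np.linalg.norm(e);x=np.array([y[1],-y[0]])
o=np.mean(K,0);print("origin",o,"knob",o-95*y,"axis",o+105*y,"pin",o+38*x+35*y)
E
```

```text
1634 ((276.4190673828125, 227.97116088867188), (21.98906135559082, 76.98638916015625), 36.30449676513672)
box [[517.4  19.6]
 [489.6  56.4]
 [499.4  63.7]
 [528.   27. ]]
sides [12.9 46.  12.2 46.6] centre [508.7  41.8 178. ]
corners [[ 449.5   34.2]
 [ 597.    72.5]
 [ 519.6 -255.6]
 [ 673.6 -221.3]]
298.19295129817687 303.60429254700165 152.3816488014822 103.58896573833601 104.60722002444847
pin [589.7 -51.  144. ]
origin [559.9 -92.5] knob [ 582.2 -184.9] axis [535.2   9.5] pin [588.6 -49.6]
```

```bash
python3 -m creep '[[0,0,0.04,0],[0,0,0.075,0],[0,0,0.086,0],[0,0,0.086,0],[0.0055,-0.002,0.086,0],[0.011,-0.004,0.086,0],[0.016,-0.007,0.086,0],[0.0205,-0.010,0.086,0],[0.025,-0.014,0.086,0],[0.029,-0.018,0.086,0],[0.0325,-0.0225,0.086,0],[0.0355,-0.0275,0.086,0],[0.038,-0.0325,0.086,0],[0.0395,-0.038,0.086,0],[0.041,-0.0435,0.086,0],[0.042,-0.0495,0.086,0]]'
python3 - <<'E'
from cell import arm
from h import *
import pickle
c=arm.calibration("wrist");im=arm.get_image("wrist");cv2.imwrite("pics/w2.png",im);pickle.dump(c,open("w2.pkl","wb"))
E
```

```text
t: 3.2
ee_pos: [483.5, 28.1, 177.5]
ee_rot: [0.001, 0.135, 0.991, 0.001]
wrist_force: [5.4, 5.2, -0.2]
gripper_width: 0.1
gripper_force: 2.8
```

View pics/w2.png

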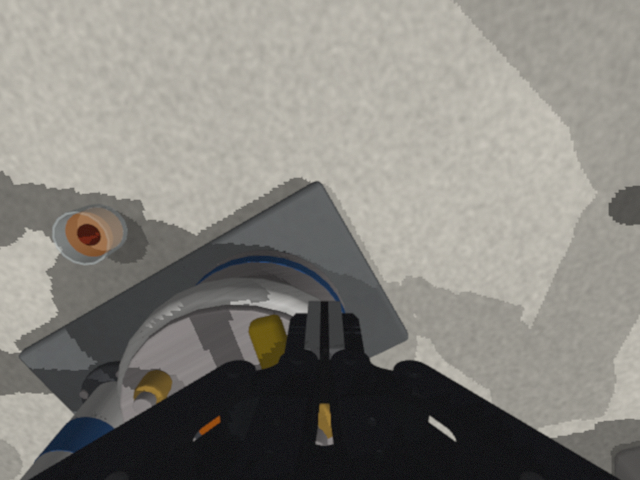

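The lever is being carried along (left of the fingers at (267,340)) and is nearly at the stop. I push on gently, watching the force.

```bash
python3 -m creep '[[0,-0.003,0,0],[0,-0.006,0,0],[-0.001,-0.008,0,0],[-0.001,-0.008,0,0]]'; python3 -m creep '[[-0.001,-0.002,0,0],[-0.002,-0.004,0,0],[-0.002,-0.004,0,0]]'
```

```text
t: 3.58
ee_pos: [481.4, 19.0, 177.2]
ee_rot: [-0.0, 0.135, 0.991, -0.0]
wrist_force: [1.2, 0.9, 0.9]
gripper_width: -0.2
gripper_force: 0.8
t: 3.83
ee_pos: [481.9, 14.4, 177.0]
ee_rot: [-0.001, 0.135, 0.991, -0.0]
wrist_force: [-0.3, 2.0, 1.6]
gripper_width: 0.1
gripper_force: 1.0
```

```bash
python3 -m creep '[[-0.001,-0.002,0,0],[-0.0015,-0.003,0,0],[-0.0015,-0.003,0,0]]'; python3 -m creep '[[-0.001,-0.002,0,0],[-0.0015,-0.003,0,0],[-0.0015,-0.003,0,0]]'
python3 - <<'E'
from cell import arm
from h import *
import pickle
np.set_printoptions(precision=1,suppress=True)
c=arm.calibration("wrist");im=arm.get_image("wrist");cv2.imwrite("pics/w3.png",im)
for n,z in(("side",177),):
    c=arm.calibration(n);im=arm.get_image(n);cv2.imwrite("pics/s3.png",im[180:330,240:440].repeat(4,0).repeat(4,1))
E
```

```text
t: 4.08
ee_pos: [482.1, 13.6, 177.0]
ee_rot: [-0.002, 0.135, 0.991, 0.001]
wrist_force: [-2.6, 8.1, 3.3]
gripper_width: 0.2
gripper_force: 4.1
t: 4.33
ee_pos: [482.1, 13.0, 177.0]
ee_rot: [-0.003, 0.134, 0.991, 0.003]
wrist_force: [-4.2, 14.0, 4.4]
gripper_width: 0.3
gripper_force: 7.3
```

View pics/s3.png

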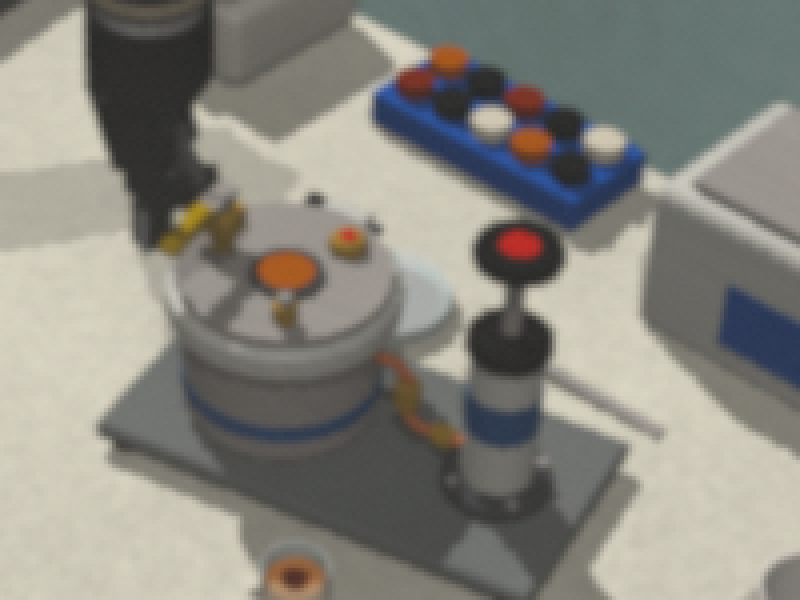

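```bash
python3 -m creep '[[0.005,0.009,0,0],[0.012,0.022,0,0],[0.012,0.022,-0.03,0],[0.012,0.022,-0.07,0],[0.012,0.022,-0.09,0],[0.012,0.022,-0.09,0],[0.012,0.022,-0.09,0]]'
python3 - <<'E'
from cell import arm
from h import *
np.set_printoptions(precision=1,suppress=True)
for n,rk in(("scene",(250,232,290,256)),("side",(355,232,385,252))):
    c=arm.calibration(n);im=arm.get_image(n);cv2.imwrite(f"pics/{n}4.png",im);p=mask(im,*RED,rk);print(n,len(p),p.mean(0),cast(c,p.mean(0),215))
c=arm.calibration("wrist");im=arm.get_image("wrist");cv2.imwrite("pics/w4.png",im)
q=mask(im,(22,150,90),(32,255,255),(100,150,640,400))
r=cv2.minAreaRect(q.astype(np.float32));B=np.array([cast(c,p,180)[:2] for p in cv2.boxPoints(r)])
print(len(q),r,B,cast(c,r[0],180));print(arm.get_state()['ee_pos'])
E
```

```text
t: 5.02
ee_pos: [478.4, 31.8, 267.9]
ee_rot: [0.001, 0.135, 0.991, -0.0]
wrist_force: [-0.1, -0.6, -0.6]
gripper_width: -0.1
gripper_force: 0.0
scene 60 [267.8 244.1] [ 587.  -189.6  215. ]
side 67 [369.4 240.6] [ 586.3 -188.   215. ]
1275 ((274.93170166015625, 295.7754211425781), (68.4524917602539, 20.59465789794922), 55.56101608276367) [[471.9 -15.3]
 [467.5  -2.9]
 [510.5   8.5]
 [515.6  -4.4]] [490.8  -3.6 180. ]
[477.1  32.2 265.7]
```

View pics/w4.png

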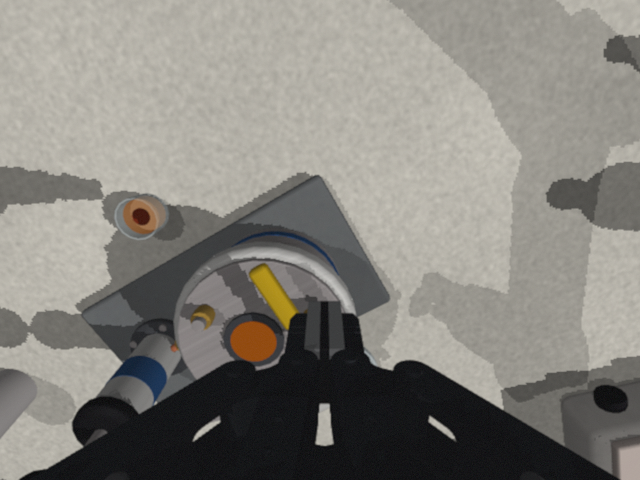

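The lever points along 194.5°, matching the closed direction (194.6°), and the knob is unmoved at (586.6,-189). Next I go over the knob and do a first stroke.

```bash
python3 -m creep '[[-0.164,-0.1835,0,0],[-0.164,-0.1835,0,0],[-0.164,-0.1835,0,0],[-0.164,-0.1835,0,0],[-0.164,-0.1835,0,0],[-0.164,-0.1835,0,0],[-0.164,-0.1835,0,0],[-0.164,-0.1835,0.015,0],[-0.164,-0.1835,0.015,0],[-0.164,-0.1835,0.015,0]]'; python3 -m creep '[[0,0,0.01,0],[0,0,0.02,0],[0,0,0.03,0],[0,0,0.04,0],[0,0,0.05,0],[0,0,0.058,0],[0,0,0.06,0],[0,0,0.06,0]]'
```

```text
t: 6.0
ee_pos: [585.9, -187.3, 250.2]
ee_rot: [-0.002, 0.135, 0.991, 0.0]
wrist_force: [0.2, -0.6, 0.7]
gripper_width: 0.2
gripper_force: 0.0
t: 6.67
ee_pos: [587.5, -187.5, 193.7]
ee_rot: [0.001, 0.135, 0.991, 0.0]
wrist_force: [-2.2, 1.9, 10.6]
gripper_width: -0.0
gripper_force: 5.3
```

```bash
python3 -m creep '[[0,0,0.003,0],[0,0,0.003,0]]';python3 -m creep '[[0,0,-0.03,0],[0,0,-0.055,0],[0,0,-0.055,0],[0,0,-0.055,0],[0,0,-0.055,0],[0,0,-0.055,0],[0,0,-0.055,0],[0,0,-0.055,0],[0,0,-0.055,0]]'
python3 -m creep '[[0,0,0.01,0],[0,0,0.02,0],[0,0,0.03,0],[0,0,0.04,0],[0,0,0.05,0],[0,0,0.055,0],[0,0,0.055,0],[0,0,0.055,0]]'
python3 -m creep '[[0,0,-0.03,0],[0,0,-0.055,0],[0,0,-0.055,0],[0,0,-0.055,0],[0,0,-0.055,0],[0,0,-0.055,0],[0,0,-0.055,0],[0,0,-0.055,0],[0,0,-0.055,0]]'
python3 -m creep '[[0,0,0.01,0],[0,0,0.02,0],[0,0,0.03,0],[0,0,0.04,0],[0,0,0.05,0],[0,0,0.055,0],[0,0,0.055,0],[0,0,0.055,0]]'
python3 -m creep '[[0,0,-0.03,0],[0,0,-0.055,0],[0,0,-0.055,0],[0,0,-0.055,0],[0,0,-0.055,0],[0,0,-0.055,0],[0,0,-0.055,0],[0,0,-0.055,0],[0,0,-0.055,0]]'
python3 - <<'E'
from cell import arm
import cv2
a=[arm.get_image("scene")[215:265,250:350],arm.get_image("side")[215:265,260:360]]
cv2.imwrite("pics/p5.png",cv2.vconcat([cv2.resize(i,None,fx=6,fy=6,interpolation=2) for i in a]))
E
```

```text
t: 6.83
ee_pos: [587.5, -187.5, 192.0]
ee_rot: [0.001, 0.135, 0.991, 0.001]
wrist_force: [-5.8, 1.5, 17.7]
gripper_width: -0.2
gripper_force: 8.7
t: 7.58
ee_pos: [586.8, -187.8, 243.5]
ee_rot: [-0.001, 0.135, 0.991, 0.0]
wrist_force: [0.1, -0.8, -0.3]
gripper_width: -0.2
gripper_force: 0.0
t: 8.25
ee_pos: [588.0, -188.4, 192.0]
ee_rot: [0.001, 0.135, 0.991, 0.0]
wrist_force: [-4.5, 2.2, 18.7]
gripper_width: 0.0
gripper_force: 9.1
t: 9.0
ee_pos: [586.9, -187.8, 243.5]
ee_rot: [-0.001, 0.135, 0.991, 0.0]
wrist_force: [0.2, 0.2, -0.0]
gripper_width: 0.0
gripper_force: 0.0
t: 9.67
ee_pos: [588.0, -188.4, 192.0]
ee_rot: [0.001, 0.135, 0.991, 0.0]
wrist_force: [-4.0, 2.3, 18.2]
gripper_width: -0.1
gripper_force: 9.0
t: 10.42
ee_pos: [586.8, -187.8, 243.5]
ee_rot: [-0.001, 0.135, 0.991, 0.0]
wrist_force: [0.8, -0.9, 0.4]
gripper_width: 0.0
gripper_force: 0.0
```

View pics/p5.png

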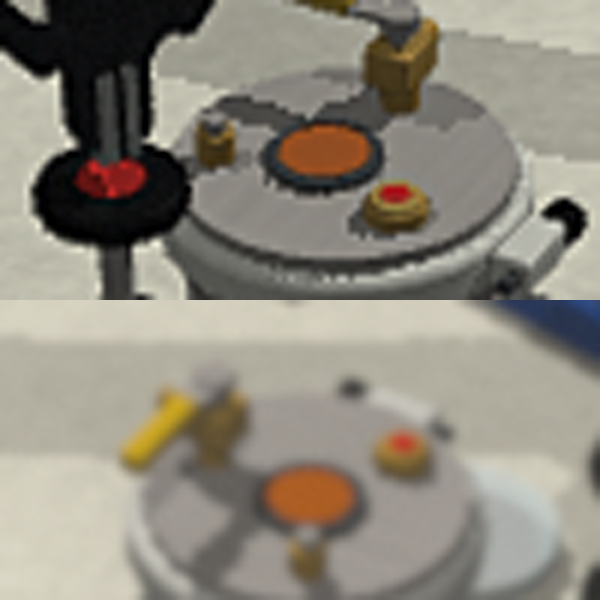

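Pin still in after three strokes; the plunger springs up. I do three more (extras do no harm), logging the pin's red centroid and green count.

```bash
cat > pin.py <<'E'
from cell import arm
from h import *
im=arm.get_image("scene");p=mask(im,*RED,(308,236,326,252));g=mask(im,(40,80,40),(85,255,255),(308,232,326,256))
print("PIN red",len(p),p.mean(0) if len(p) else 0,p[:,1].min() if len(p) else 0,"green",len(g))
E
python3 pin.py
python3 -m creep '[[0,0,0.01,0],[0,0,0.02,0],[0,0,0.03,0],[0,0,0.04,0],[0,0,0.05,0],[0,0,0.055,0],[0,0,0.055,0],[0,0,0.055,0]]'
python3 -m creep '[[0,0,-0.03,0],[0,0,-0.055,0],[0,0,-0.055,0],[0,0,-0.055,0],[0,0,-0.055,0],[0,0,-0.055,0],[0,0,-0.055,0],[0,0,-0.055,0],[0,0,-0.055,0]]'
python3 pin.py
python3 -m creep '[[0,0,0.01,0],[0,0,0.02,0],[0,0,0.03,0],[0,0,0.04,0],[0,0,0.05,0],[0,0,0.055,0],[0,0,0.055,0],[0,0,0.055,0]]'
python3 -m creep '[[0,0,-0.03,0],[0,0,-0.055,0],[0,0,-0.055,0],[0,0,-0.055,0],[0,0,-0.055,0],[0,0,-0.055,0],[0,0,-0.055,0],[0,0,-0.055,0],[0,0,-0.055,0]]'
python3 pin.py
python3 -m creep '[[0,0,0.01,0],[0,0,0.02,0],[0,0,0.03,0],[0,0,0.04,0],[0,0,0.05,0],[0,0,0.055,0],[0,0,0.055,0],[0,0,0.055,0]]'
python3 -m creep '[[0,0,-0.03,0],[0,0,-0.055,0],[0,0,-0.055,0],[0,0,-0.055,0],[0,0,-0.055,0],[0,0,-0.055,0],[0,0,-0.055,0],[0,0,-0.055,0],[0,0,-0.055,0]]'
python3 pin.py
python3 - <<'E'
from cell import arm
import cv2
a=[arm.get_image("scene")[215:265,250:350],arm.get_image("side")[215:265,260:360]]
cv2.imwrite("pics/p6.png",cv2.vconcat([cv2.resize(i,None,fx=6,fy=6,interpolation=2) for i in a]))
E
```

```text
PIN red 10 [315.5 246.8] 246 green 0
t: 11.23
ee_pos: [588.1, -188.4, 192.0]
ee_rot: [0.002, 0.135, 0.991, 0.0]
wrist_force: [-3.7, 2.0, 17.5]
gripper_width: 0.1
gripper_force: 8.9
t: 11.98
ee_pos: [586.9, -187.8, 243.5]
ee_rot: [-0.001, 0.135, 0.991, 0.0]
wrist_force: [-0.5, -0.3, 0.4]
gripper_width: -0.1
gripper_force: 0.0
PIN red 14 [315.71428571 242.        ] 241 green 8
t: 12.7
ee_pos: [588.1, -188.4, 192.5]
ee_rot: [0.002, 0.135, 0.991, 0.001]
wrist_force: [-4.7, 1.1, 21.2]
gripper_width: 0.1
gripper_force: 10.3
t: 13.45
ee_pos: [586.9, -187.8, 243.5]
ee_rot: [-0.001, 0.135, 0.991, 0.0]
wrist_force: [-0.1, -0.2, 0.4]
gripper_width: 0.4
gripper_force: 0.0
PIN red 15 [315.33333333 241.13333333] 240 green 11
t: 14.17
ee_pos: [588.1, -188.4, 192.5]
ee_rot: [0.002, 0.135, 0.991, 0.001]
wrist_force: [-4.7, 2.2, 20.9]
gripper_width: 0.1
gripper_force: 10.4
t: 14.92
ee_pos: [586.9, -187.8, 243.5]
ee_rot: [-0.001, 0.135, 0.991, 0.0]
wrist_force: [0.7, -0.6, -0.4]
gripper_width: 0.3
gripper_force: 0.0
PIN red 15 [315.33333333 241.13333333] 240 green 11
```

View pics/p6.png

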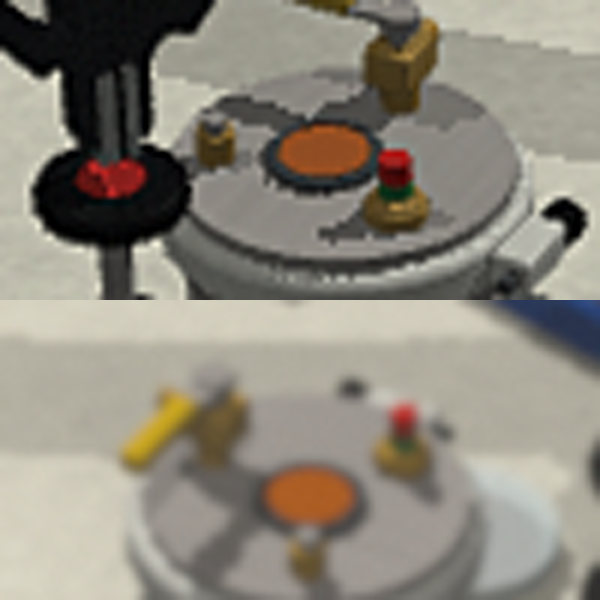

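The pin is out with its green band showing and did not change on the last stroke. The lever is shut and the knob is up. I lift clear, recheck and hand in.

```bash
python3 -m creep '[[0,0,-0.03,0],[0,0,-0.06,0],[0,0,-0.06,0],[0,0,-0.06,0],[0,0,-0.06,0],[0,0,-0.06,0]]'; python3 pin.py; python3 -c "
from cell import arm
print(arm.close_job())"
```

```text
t: 15.57
ee_pos: [586.5, -187.5, 303.1]
ee_rot: [-0.001, 0.135, 0.991, 0.0]
wrist_force: [-0.5, 0.5, 0.4]
gripper_width: 0.1
gripper_force: 0.0
PIN red 15 [315.33333333 241.13333333] 240 green 11
the job is handed in; nothing more can be done
None
```

The job is handed in at about 15.6 s: the vent lever is at its closed stop, six full strokes brought the pin fully out, the plunger is back up, and the arm is clear; the hand-in returned no verdict.

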